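Make up two driveshaft repair kits

ROBOT

A 6-joint arm with a two-finger parallel gripper is mounted at the origin on the work surface. World frame = base frame: x ahead of the robot, y to its left, z up, the work surface at z = 0. Lengths are in m, angles in rad, forces in N, time in s.
With the tool pointing down it reaches from about 0.3 to 0.875 m from the base axis. Payload 6.4 kg.
Tool frame: the origin (TCP) lies between the finger pads; the fingertips stand ctrl.tip_extent ahead of it and the grasp point (between the pads) is the TCP (ctrl.tip_extent is the distance from the TCP to the fingertips, in m); z points along the fingers, y is the line along which they close (so a half turn about z gives the same grasp; the last joint's range is limited). The gripper opens to 85 mm and grips with 20 to 120 N. Pads are 22 mm wide; open, the fingers measure 114 mm over their backs; the gripper's body (76 mm by 85 mm) begins 54 mm behind the grasp point. The pads swing forward as they close: fully open they stand 13 mm farther back than shut.
Start: joints at [0.895, 0.181, 1.607, -0, 1.354, -0.206], TCP at [0.26, 0.513, 0.25] pointing down, gripper open.
Joint ranges: [-2.99, 2.99], [-0.89, 2.07], [0.3, 2.58], [-1.14, 4.28], [0, 2.63], [-3.12, 3.12]. Speed limits (rad/s): [2.57, 2.57, 3.01, 3.14, 3.14, 3.14].

INTERFACE

Orientations are given as a unit quaternion [w, x, y, z].
In Python, from bench import ctrl gives the robot as it stands.
- The arm moves only by the tool send_rows, never from a script. Its arguments are lists of equal length, an entry for each row: "dr": the turn, a rotation vector about the tool's x, y, z in units of 6 degrees (1.0 is 6 degrees), a list of three; "xyz": the shift along the tool's x, y, z in cm, a list of three; "jaw": the opening in per cent of the stroke, from 0 (shut) to 100 (fully open). In form: {"dr": [[wx, wy, wz], ...], "xyz": [[dx, dy, dz], ...], "jaw": [jaw, ...]}. A call has exactly 8 rows; each row is the pose to reach, as a shift and turn from the pose commanded when the call began, along the tool's axes at that moment; what a row does not reach only later rows make up. A row lasts 1/8 s, in which the tool goes at most 62.5 mm and 10.7 degrees, less where a joint would pass 70% of its speed; a pose out of reach is approached as far as the arm can. A call with a gripper value outside its range is refused whole. The fingers move at their own pace and stop on an object; the grip force is fixed at half the most. Time passes only in rows, so rows that repeat a pose let the fingers close, or fill a call up. It gives the time, the measured TCP pose, the force, the opening and the grip force at its end, in the units of the state.
- ctrl.get_obs(): the state, without advancing time (a new reading comes with each control period).
- ctrl.camera(name): name is "scene" or "top" or "wrist"; returns the picture (400x640x3 uint8, red, green, blue); there is no depth.
- ctrl.calibration(name): a dict with "camera_matrix" (3x3 intrinsics, pixels), "world_from_camera" (4x4, takes a point from camera to world coordinates). Camera axes: x right, y up, looking along -z (the intrinsics and any distortion apply to the point x, -y, -z); pixel columns grow to the right and rows downward; lengths in m; the calibration is good to about 2 mm. A picture is of the moment at which its call begins: read the wrist's pose just before it. calibration takes no time and is no camera call; for the wrist camera it gives the pose at the moment of the call.
- ctrl.hand_in(): hands the job in; it is judged then, once.
The state is a dict: "time_s": time; "q": joint angles; "dq": joint speeds; "joint_efforts": joint torques, N m; "eef_pos": TCP position; "eef_rot": TCP orientation; "wrist_force": force on the tool from outside, world axes, zero at the start; "torque": the same for the moment, N m; "opening": opening from 0.0 (shut) to 1.0 (fully open); "grasp_force": force on a finger pad.
Only numpy, scipy, OpenCV 4.12 (cv2) and the standard library are available. Lean on these libraries where they do the work, as an engineer would, in place of code of your own. Each camera call takes 0.05 s, during which the arm holds its last target. There are 200 camera calls.

TASK

Make up the two driveshaft repair kits. In the three-bay tray put the large universal-joint cross in the wide middle bay, and the tall thin bearing cup and the hexagon nut in the two end bays, one in each, either way round; in the two-bay tray put the small cross in the wider bay and the low broad bearing cup in the narrower bay. Each part must end lying flat on the tray floor within its bay, the same way up as now; leave the ball bearing and the yoke where they are.

Things in the scene. Friction and masses are not known exactly. Their poses are not given: they have to be found in the camera images.
- cross_large_mid (a point): the large universal-joint cross, loose, steel, about 0.26 kg: four round arms (trunnions) 20 mm in diameter with flat ends, along its x and y axes, 64 mm from end to end either way, on a round hub 34 mm across and 30 mm high; it lies flat. The point is its centre, 15 mm above its underside and on the axes of the arms; z is up
- cross_small_mid (a point): the small universal-joint cross, loose, steel, about 0.13 kg: four round arms 16 mm in diameter with flat ends, along its x and y axes, 46 mm from end to end either way, on a round hub 24 mm across and 24 mm high; it lies flat. The point is its centre, 12 mm above its underside and on the axes of the arms; z is up
- cup_tall_mid (a point): the tall thin bearing cup, loose, steel, about 0.14 kg: a plain upright cylinder 26 mm in diameter and 50 mm high, closed end up. The point is its centre, 25 mm above its underside; z is up
- cup_wide_mid (a point): the low broad bearing cup, loose, steel, about 0.2 kg: a plain upright cylinder 42 mm in diameter and 30 mm high, closed end up. The point is its centre, 15 mm above its underside; z is up
- nut_mid (a point): the hexagon nut, loose, steel, about 0.17 kg: 36 mm across flats, the hexagon 24 mm high with a round collar 31 mm across on top, 30 mm high in all; it lies flat, collar up. The point is its centre, 15 mm above its underside; its x axis and every 60 degrees from it are square to a pair of flats; z is up
- tray3: the three-bay tray, aluminium with a black rubber floor, fixed to the bench: 92 mm (x) by 228 mm (y), floor 3 mm thick, rim and ribs 4 mm thick, their tops 8 mm above the bench. Three bays in a row along y, each 84 mm in x inside: the wide middle bay is 92 mm in y and centred at y = 0, the two end bays are 60 mm in y and centred at y = -80 and +80 mm. Origin: centre of the underside, z up
- tray2: the two-bay tray, aluminium with a black rubber floor, fixed to the bench: 92 mm (x) by 156 mm (y), floor 3 mm thick, rim and rib 4 mm thick, their tops 8 mm above the bench. Two bays in a row along y, each 84 mm in x inside: the wider bay is 84 mm in y and centred at y = -32 mm, the narrower is 60 mm in y and centred at y = +44 mm. Origin: centre of the underside, z up
- bearing: bystander among the stock, loose: a steel ball-bearing ring 62 mm in outer and 30 mm in inner diameter, 18 mm high, lying flat; leave it. Origin: centre of the underside
- yoke: bystander among the stock, loose: a rust-brown cast yoke (fork) standing on its round foot, 64 mm (y) by 48 mm (x) and 57 mm high, its two ears up; leave it. Origin: centre of the underside
Not all that is in view belongs to the job. Leave any blue look-alike of the part that bears cross_small_mid alone.

How it is judged:
At the end, for the whole second after the job is handed in: Large cross in the middle bay, tall cup and nut in one end bay each of the three-bay tray; small cross in the wider, broad cup in the narrower bay of the two-bay tray; each flat on the tray floor (2.5 mm, 0.1 rad), same way up as at the start, released and at rest (x of cross_large_mid in the frame of tray3 between -0.022 and 0.022 m and y of cross_large_mid in the frame of tray3 between -0.024 and 0.024 m and z of cross_large_mid in the frame of tray3 between 0.0155 and 0.0205 m and angle between each of cross_large_mid, cross_small_mid, cup_wide_mid's own z axis and vertical below 0.1 rad and (((x of cup_tall_mid in the frame of tray3 between -0.034 and 0.034 m and y of cup_tall_mid in the frame of tray3 between 0.058 and 0.102 m and z of cup_tall_mid in the frame of tray3 between 0.0255 and 0.0305 m and angle between cup_tall_mid's own z axis and vertical below 0.1 rad) and (x of nut_mid in the frame of tray3 between -0.034 and 0.034 m and y of nut_mid in the frame of tray3 between -0.102 and -0.058 m and z of nut_mid in the frame of tray3 between 0.0155 and 0.0205 m and angle between nut_mid's own z axis and vertical below 0.1 rad)) or ((x of cup_tall_mid in the frame of tray3 between -0.034 and 0.034 m and y of cup_tall_mid in the frame of tray3 between -0.102 and -0.058 m and z of cup_tall_mid in the frame of tray3 between 0.0255 and 0.0305 m and angle between cup_tall_mid's own z axis and vertical below 0.1 rad) and (x of nut_mid in the frame of tray3 between -0.034 and 0.034 m and y of nut_mid in the frame of tray3 between 0.058 and 0.102 m and z of nut_mid in the frame of tray3 between 0.0155 and 0.0205 m and angle between nut_mid's own z axis and vertical below 0.1 rad))) and x of cross_small_mid in the frame of tray2 between -0.026 and 0.026 m and y of cross_small_mid in the frame of tray2 between -0.056 and -0.008 m and z of cross_small_mid in the frame of tray2 between 0.0125 and 0.0175 m and x of cup_wide_mid in the frame of tray2 between -0.034 and 0.034 m and y of cup_wide_mid in the frame of tray2 between 0.022 and 0.066 m and z of cup_wide_mid in the frame of tray2 between 0.0155 and 0.0205 m and linear speed of each of cross_large, cross_small, cup_tall, cup_wide, nut below 0.02 m/s and angular speed of each of cross_large, cross_small, cup_tall, cup_wide, nut below 0.2 rad/s); the robot touches nothing.
It fails at once if the ball bearing was moved by more than 20 mm (distance of bearing from where it was at the start of the episode above 0.02 m).
It fails at once if the yoke was moved by more than 20 mm (distance of yoke from where it was at the start of the episode above 0.02 m).
It also fails if it takes over 112 s, if anything falls off the work surface, if the arm or the gripper's body presses on something with over 40 N, if the wrist force passes 120 N, or if a joint passes its speed limit or range.

## Working session

There is one attempt and no reset: what is moved stays moved. The work goes in short steps, Python scripts to look and compute and a tool call to move; the robot and the scene stay as the last step left them, time stands still between calls to the robot, and variables do not carry over. Pictures are saved under pics/ and viewed, at most 14 in all, crops included, and the job is handed in when it is done.

Besides the shell and the picture viewer there is one more tool, called after "Emit:" by a JSON object that holds its "name" and its "arguments". send_rows: Moves the arm, as the interface text tells. Its arguments: {"type":"object","properties":{"dr":{"type":"array","items":{"type":"array","items":{"type":"number"}}},"xyz":{"type":"array","items":{"type":"array","items":{"type":"number"}}},"jaw":{"type":"array","items":{"type":"number"}}},"required":["dr","xyz","jaw"]}

```bash
mkdir -p pics
python3 - <<'E'
from bench import ctrl
import cv2,numpy as np
for n in ("top","scene"):
    im=ctrl.camera(n); cv2.imwrite(f"pics/{n}0.png",im[:,:,::-1])
    c=ctrl.calibration(n); print(n,c)
s=ctrl.get_obs();print({k:np.round(v,3) for k,v in s.items()},ctrl.tip_extent)
E
```

```text
top {'camera_matrix': array([[453.29807659,   0.        , 324.3887345 ],
       [  0.        , 453.29807659, 198.85240067],
       [  0.        ,   0.        ,   1.        ]]), 'world_from_camera': array([[ 0.01363686,  0.99696591, -0.07663554,  0.49163648],
       [-0.99958325,  0.01164213, -0.02641557, -0.02114008],
       [-0.02544322,  0.07696383,  0.99670919,  1.44120322],
       [ 0.        ,  0.        ,  0.        ,  1.        ]])}
scene {'camera_matrix': array([[361.93603274,   0.        , 321.13300463],
       [  0.        , 361.93603274, 195.59753595],
       [  0.        ,   0.        ,   1.        ]]), 'world_from_camera': array([[ 0.23676118, -0.58453622,  0.77605512,  1.32034823],
       [ 0.97139426,  0.12731997, -0.20045652, -0.17772426],
       [ 0.01836678,  0.80131581,  0.59795955,  0.60570546],
       [ 0.        ,  0.        ,  0.        ,  1.        ]])}
{'time_s': np.float64(0.1), 'q': array([ 0.895,  0.182,  1.608,  0.   ,  1.354, -0.206]), 'dq': array([-0.   , -0.001, -0.004, -0.001, -0.001, -0.003]), 'joint_efforts': array([-0.0000e+00, -4.4588e+01, -3.5224e+01, -0.0000e+00,  4.0000e-03,
        0.0000e+00]), 'eef_pos': array([0.26 , 0.512, 0.249]), 'eef_rot': array([-0.   ,  0.233,  0.973, -0.001]), 'wrist_force': array([0.57 , 0.839, 0.127]), 'torque': array([-0.006, -0.009,  0.076]), 'grasp_force': np.float64(0.0), 'opening': np.float64(1.003)} 0.019
```

View pics/top0.png

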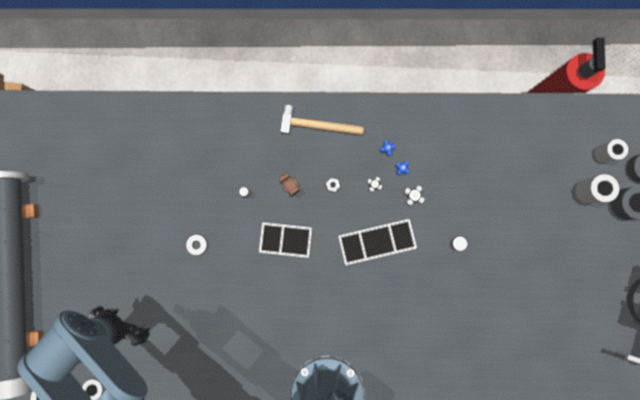

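View pics/scene0.png

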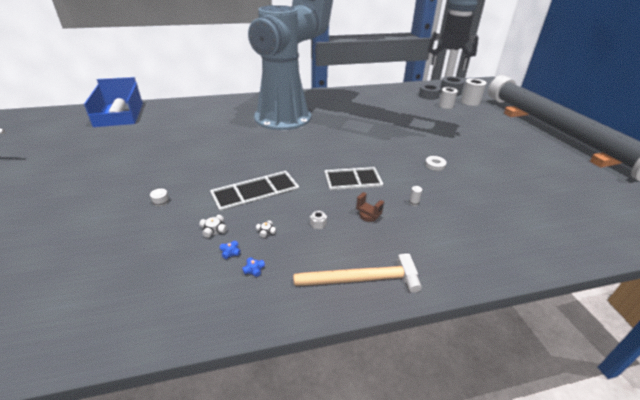

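The top view shows, by (col, row): tall cup (244,191), yoke (290,185), nut (333,185), small cross (375,184), large cross (414,195), broad cup (460,243) and bearing (196,244). tray2 is at (285,240) and tray3 at (377,242). Two blue look-alikes are at (388,148) and (403,168).

```bash
cat > h.py <<'E'
import numpy as np,cv2
from bench import ctrl
from scipy.spatial.transform import Rotation as R
def ray(c,uv,z):
    K,T=c["camera_matrix"],c["world_from_camera"]
    d=np.array([(uv[0]-K[0,2])/K[0,0],-(uv[1]-K[1,2])/K[1,1],-1]); d=T[:3,:3]@d; o=T[:3,3]
    return o+d*(z-o[2])/d[2]
def pix(c,p):
    K,T=c["camera_matrix"],c["world_from_camera"]
    q=T[:3,:3].T@(np.array(p)-T[:3,3]); return np.array([K[0,0]*q[0]/-q[2]+K[0,2],K[1,1]*-q[1]/-q[2]+K[1,2]])
def pose():
    s=ctrl.get_obs(); w=s["eef_rot"]; return s["eef_pos"],R.from_quat(np.r_[w[1:],w[0]])
def yaw(): # direction of tool y in world, deg
    y=pose()[1].as_matrix()[:,1]; return np.degrees(np.arctan2(y[1],y[0]))
def move(target,yawdeg=None):
    "tool-axis shift (cm) and z turn (units of 6deg, mod 180) to a world target"
    p,r=pose(); M=r.as_matrix(); d=M.T@(np.array(target)-p)*100
    t=0
    if yawdeg is not None: t=-(((yawdeg-yaw()+90)%180)-90)/6
    # residual tilt as rotation about tool x,y
    tl=np.cross(M[:,2],[0,0,-1]); tl=M.T@tl; 
    return np.round(d,2),np.round(t,2),np.round(np.degrees(tl)/6,2)
E
python3 - <<'E'
from h import *
im=cv2.imread("pics/top0.png");c=ctrl.calibration("top")
g=im.min(2)
m=(g>115).astype(np.uint8); m[:140]=0;m[280:]=0;m[:,:170]=0;m[:,500:]=0
n,l,st,ce=cv2.connectedComponentsWithStats(m)
for i in range(1,n):
    if st[i,4]>8:
        (cx,cy),wh,a=cv2.minAreaRect(np.argwhere(l==i)[:,::-1].astype(np.float32))
        print(st[i],ce[i].round(1),(round(cx,1),round(cy,1)),np.round(wh,1),round(a,1),ray(c,ce[i],.02).round(3),ray(c,(cx,cy),.008).round(3))
cv2.imwrite("pics/topc.png",cv2.resize(im[130:270,170:490],None,fx=2.5,fy=2.5,interpolation=cv2.INTER_CUBIC))
E
```

```text
[387 145   3   4  12] [388.  146.5] (388.0, 146.5) [3. 2.] 90.0 [ 0.769 -0.182  0.02 ] [ 0.772 -0.184  0.008]
[401 165   4   5  16] [402.6 166.8] (402.5, 167.0) [4. 3.] 90.0 [ 0.705 -0.229  0.02 ] [ 0.706 -0.23   0.008]
[325 177  16  16 167] [332.5 184.2] (332.8, 184.2) [14.1 14.8] 45.0 [ 0.647 -0.009  0.02 ] [ 0.649 -0.009  0.008]
[367 176  16  16 161] [374.5 183.5] (374.6, 183.5) [13.8 14.1] 76.0 [ 0.651 -0.14   0.02 ] [ 0.653 -0.142  0.008]
[404 184  22  22 279] [414.4 194.7] (414.4, 194.5) [19.6 19.4] 78.7 [ 0.617 -0.265  0.02 ] [ 0.619 -0.267  0.008]
[238 186  11  11  94] [243.1 190.9] (243.0, 191.0) [9.9 9.9] 45.0 [0.623 0.274 0.02 ] [0.624 0.277 0.008]
[ 337  217   81   49 1018] [377.3 241.6] (377.2, 241.6) [33.3 76.5] 76.6 [ 0.469 -0.15   0.02 ] [ 0.469 -0.151  0.008]
[258 221  55  38 713] [284.4 239.4] (285.0, 239.4) [52.6 33. ] 6.5 [0.472 0.14  0.02 ] [0.472 0.14  0.008]
[185 234  22  22 352] [195.6 244.5] (195.5, 244.5) [21. 21.] 90.0 [0.452 0.42  0.02 ] [0.452 0.424 0.008]
[452 236  16  16 201] [459.8 243.3] (459.5, 243.5) [15. 15.] 90.0 [ 0.468 -0.405  0.02 ] [ 0.467 -0.407  0.008]
```

View pics/topc.png

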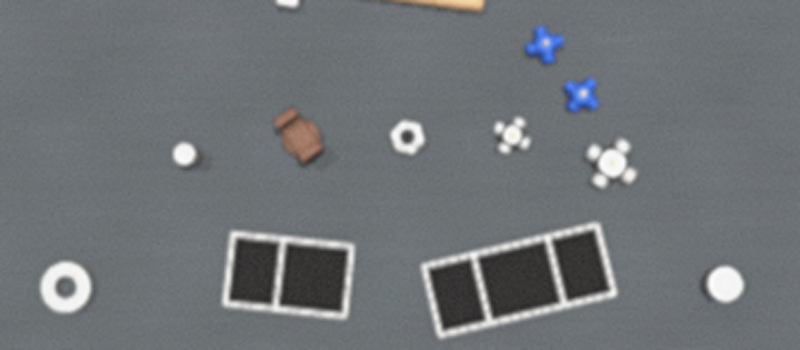

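Run:
```python
from h import *
print(yaw(), move((.621,.269,.2),14), ctrl.tip_extent)
c=ctrl.calibration("wrist");p,r=pose();M=r.as_matrix()
print(c["camera_matrix"].round(1),M.T@(c["world_from_camera"][:3,3]-p),(M.T@c["world_from_camera"][:3,:3]).round(3))
```

```text
63.0812166659149 (array([-43.21,  -5.35,   4.94]), np.float64(8.18), array([-0.01, -0.  , -0.  ])) 0.019
[[294.3   0.  316.8]
 [  0.  294.3 202. ]
 [  0.    0.    1. ]] [ 0.06858642  0.00058227 -0.12287869] [[-0.001  0.963  0.269]
 [ 1.     0.001 -0.   ]
 [-0.001  0.269 -0.963]]
```

Emit:
{"name": "send_rows", "arguments": {"dr": [[0,0,1.2],[0,0,2.4],[0,0,3.6],[0,0,4.8],[0,0,6],[0,0,7.2],[0,0,8.2],[0,0,8.2]], "xyz": [[-5.5,-0.7,0.7],[-11.5,-1.4,1.4],[-17.5,-2.1,2.1],[-23.5,-2.8,2.8],[-29.5,-3.5,3.5],[-35.5,-4.4,4.2],[-41,-5.2,4.9],[-43.2,-5.3,4.9]], "jaw": [100,100,90,80,70,60,60,60]}}

```text
time_s: 1.1
eef_pos: [0.6232, 0.2669, 0.1996]
eef_rot: [-0.0, 0.618, 0.786, -0.001]
wrist_force: [-0.4, 0.4, 0.7]
opening: 0.6
grasp_force: 0.0
```

```bash
cat >> h.py <<'E'
def look(name,thr=115):
    c=ctrl.calibration("wrist"); im=ctrl.camera("wrist")[:,:,::-1].copy(); cv2.imwrite(f"pics/{name}.png",im); return c,im
E
python3 - <<'E'
from h import *
c,im=look("w1"); print(pose()[0],yaw(),ctrl.get_obs()["time_s"],ctrl.get_obs()["opening"],ctrl.tip_extent)
print(pix(c,(.621,.269,.05)),pix(c,(.621,.269,0)))
E
```

```text
[0.62476324 0.26609173 0.19994418] 13.637012375522163 1.15 0.5984360597083426 0.019
[315.35041918 192.25814674] [315.65714628 181.64233645]
```

View pics/w1.png

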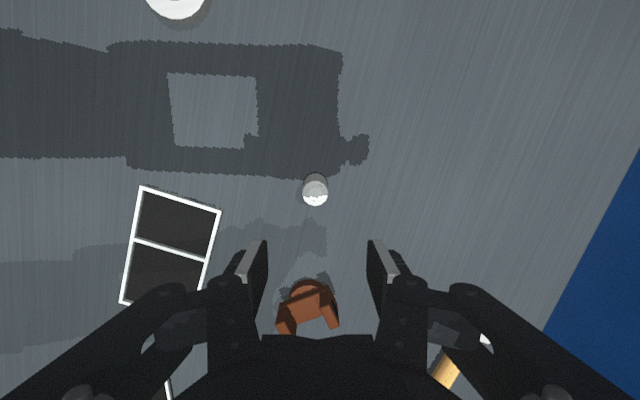

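The cup top is at (315,192), where the top-view estimate predicted it, so I'll grasp it.

Emit:
{"name": "send_rows", "arguments": {"dr": [[0,0,0],[0,0,0],[0,0,0],[0,0,0],[0,0,0],[0,0,0],[0,0,0],[0,0,0]], "xyz": [[0,0,3],[0,0,8],[0,0,13],[0,0,16],[0,0,17],[0,0,17],[0,0,17],[0,0,17]], "jaw": [60,60,60,60,60,15,15,15]}}

```text
time_s: 2.15
eef_pos: [0.6225, 0.2702, 0.033]
eef_rot: [0.001, 0.616, 0.787, 0.001]
wrist_force: [-0.8, 0.4, -1.6]
opening: 0.286
grasp_force: 58.8
```

Run:
```python
from h import *
s=ctrl.get_obs();print(s["opening"],s["grasp_force"],s["wrist_force"])
print(pose()[0],yaw(),move((.4495,-.073,.12),14.1))
```

```text
0.2858922352046372 58.798887364100665 [-0.75845433  0.40531976 -1.64633509]
[0.62249632 0.27021487 0.03298764] 13.88692169867709 (array([-29.17, -25.01,  -8.77]), np.float64(-0.04), array([0.03, 0.  , 0.  ]))
```

Emit:
{"name": "send_rows", "arguments": {"dr": [[0,0,0],[0,0,0],[0,0,0],[0,0,0],[0,0,0],[0,0,0],[0,0,0],[0,0,0]], "xyz": [[0,0,-4],[0,0,-9],[-4,-3.4,-10],[-8,-6.9,-10],[-12,-10.3,-10],[-16,-13.7,-10],[-20,-17.1,-10],[-24,-20.6,-10]], "jaw": [15,15,15,15,15,15,15,15]}}

```text
time_s: 3.15
eef_pos: [0.4788, -0.014, 0.1324]
eef_rot: [0.001, 0.616, 0.787, 0.0]
wrist_force: [1.9, -1.7, -0.5]
opening: 0.291
grasp_force: 59.2
```

Run:
```python
from h import *
s=ctrl.get_obs();print(s["opening"],s["grasp_force"],s["wrist_force"])
print(pose()[0],yaw(),move((.4495,-.073,.12),14.1))
```

```text
0.2913068171978673 59.185278652003035 [ 1.9307541  -1.66897679 -0.53883302]
[ 0.47881598 -0.01402717  0.13240845] 13.895012735425858 (array([-5.02, -4.26,  1.24]), np.float64(-0.03), array([ 0.02,  0.01, -0.  ]))
```

Emit:
{"name": "send_rows", "arguments": {"dr": [[0,0,0],[0,0,0],[0,0,0],[0,0,0],[0,0,0],[0,0,0],[0,0,0],[0,0,0]], "xyz": [[-3,-2.6,0],[-5,-4.3,2],[-5,-4.3,6],[-5,-4.3,8.5],[-5,-4.3,9.6],[-5,-4.3,9.6],[-5,-4.3,9.6],[-5,-4.3,9.6]], "jaw": [15,15,15,15,15,15,50,60]}}

```text
time_s: 4.15
eef_pos: [0.45, -0.0716, 0.036]
eef_rot: [0.001, 0.616, 0.787, 0.0]
wrist_force: [0.3, 0.5, 1.1]
opening: 0.596
grasp_force: 0.0
```

Run:
```python
from h import *
s=ctrl.get_obs();print(s["opening"],s["grasp_force"],s["wrist_force"])
print(pose()[0],yaw(),move((.647,-.009,.2),63))
```

```text
0.5958582258231896 0.0 [0.33756444 0.46611698 1.12937462]
[ 0.44998754 -0.07155462  0.03596976] 13.895381459259342 (array([  1.33,  20.65, -16.38]), np.float64(-8.18), array([ 0.01,  0.01, -0.  ]))
```

Emit:
{"name": "send_rows", "arguments": {"dr": [[0,0,0],[0,0,0],[0,0,0],[0,0,0],[0,0,0],[0,0,0],[0,0,0],[0,0,0]], "xyz": [[0,0,-4],[0,0,-9],[0.2,4,-13],[0.5,9,-14],[0.9,14,-14],[1.3,19,-14],[1.3,20.6,-14],[1.3,20.6,-14]], "jaw": [60,60,60,60,60,60,60,60]}}

```text
time_s: 5.15
eef_pos: [0.6468, -0.0089, 0.175]
eef_rot: [-0.0, 0.616, 0.788, -0.0]
wrist_force: [-0.2, -0.2, -0.4]
opening: 0.599
grasp_force: 0.0
```

Run:
```python
from h import *
c,im=look("w2"); print(pose()[0],yaw())
u=pix(c,(.647,-.009,.02)); print(u)
x,y=u.astype(int); cv2.imwrite("pics/w2c.png",cv2.resize(im[max(0,y-60):y+60,x-80:x+80],None,fx=4,fy=4))
print(x-80,max(0,y-60))
```

```text
[ 0.64589697 -0.00909518  0.17491916] 13.916001109323158
[316.9825421  193.77095463]
236 133
```

View pics/w2c.png

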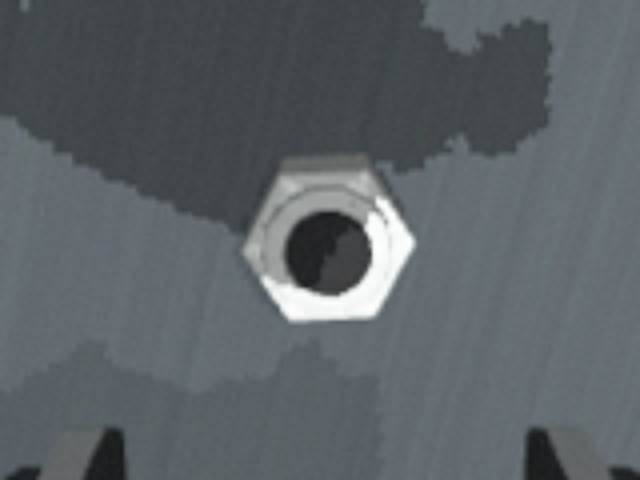

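The nut's corners are at crop (243,250) and (415,241), so its flats are square to yaw ≈ -13°. Its centre is where predicted.

Emit:
{"name": "send_rows", "arguments": {"dr": [[0,0,1.5],[0,0,3],[0,0,4.5],[0,0,4.5],[0,0,4.5],[0,0,4.5],[0,0,4.5],[0,0,4.5]], "xyz": [[0,0.1,2],[0,0.1,6],[0,0.1,11],[0,0.1,14],[0,0.1,14.8],[0,0.1,14.8],[0,0.1,14.8],[0,0.1,14.8]], "jaw": [65,65,65,65,65,65,25,25]}}

```text
time_s: 6.2
eef_pos: [0.6488, -0.0094, 0.0298]
eef_rot: [0.002, 0.783, 0.622, 0.001]
wrist_force: [0.0, -0.2, 6.7]
opening: 0.403
grasp_force: 61.4
```

Run:
```python
from h import *
s=ctrl.get_obs();print(s["opening"],s["grasp_force"],s["wrist_force"])
print(pose()[0],yaw(),move((.4885,-.229,.12),14.1))
```

```text
0.40260686965826714 61.35075695347041 [ 0.01716008 -0.18943315  6.65489989]
[ 0.64884765 -0.00944365  0.02979529] -13.111005789989267 (array([-25.02, -10.6 ,  -9.06]), np.float64(-4.54), array([ 0.04, -0.  , -0.  ]))
```

Emit:
{"name": "send_rows", "arguments": {"dr": [[0,0,0],[0,0,0],[0,0,-1.5],[0,0,-3],[0,0,-4.5],[0,0,-4.5],[0,0,-4.5],[0,0,-4.5]], "xyz": [[0,0,-4],[0,0,-9],[-4.5,-1.9,-10],[-9.5,-4,-10],[-14.5,-6.1,-10],[-19.5,-8.3,-10],[-24,-10.2,-10],[-25,-10.6,-10]], "jaw": [25,25,25,25,25,25,25,25]}}

```text
time_s: 7.2
eef_pos: [0.4858, -0.2307, 0.128]
eef_rot: [0.0, 0.618, 0.786, -0.0]
wrist_force: [0.5, 0.3, -2.5]
opening: 0.399
grasp_force: 60.7
```

Run:
```python
from h import *
s=ctrl.get_obs();print(s["opening"],s["grasp_force"],s["wrist_force"])
c,im=look("w3")
print(pose()[0],yaw(),move((.4885,-.229,.031),14.1))
```

```text
0.399475088054124 60.70153160020709 [ 0.53630325  0.34748194 -2.54436191]
[ 0.48605226 -0.23066474  0.12789087] 13.718826928707909 (array([0.11, 0.28, 9.69]), np.float64(-0.06), array([ 0.  ,  0.01, -0.  ]))
```

View pics/w3.png

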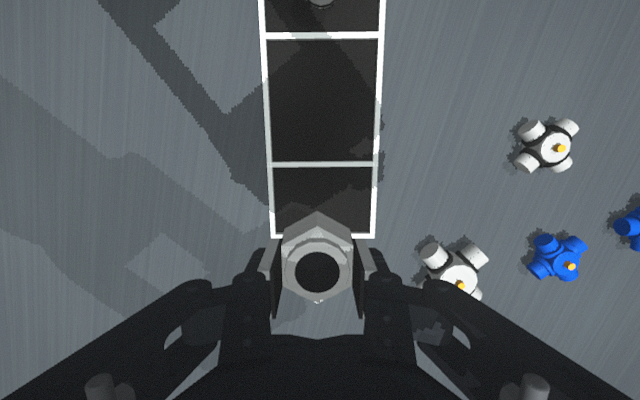

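The nut is held square. The end bay spans rows 163 to 235, centred near (323,198).

Run:
```python
from h import *
c=ctrl.calibration("wrist")
for uv in [(273,163),(379,163),(277,236),(373,236),(263,35),(381,35)]: print(uv,ray(c,uv,.008).round(4))
a=np.mean([ray(c,uv,.008) for uv in [(273,163),(379,163),(277,236),(373,236)]],0); print(a, move(a[:2].tolist()+[.031],14.1), move((.4885,-.229,.031)))
```

```text
(273, 163) [ 0.4428 -0.2056  0.008 ]
(379, 163) [ 0.5278 -0.1849  0.008 ]
(277, 236) [ 0.459  -0.2682  0.008 ]
(373, 236) [ 0.5415 -0.2482  0.008 ]
(263, 35) [ 0.4169 -0.1144  0.008 ]
(381, 35) [ 0.5016 -0.0938  0.008 ]
[ 0.49277121 -0.22672075  0.008     ] (array([0.23, 0.74, 9.69]), np.float64(-0.06), array([ 0.  ,  0.01, -0.  ])) (array([0.11, 0.28, 9.69]), np.int64(0), array([ 0.  ,  0.01, -0.  ]))
```

Bay centre agrees within 5 mm. I'll place the nut about 1 mm above floor contact.

Emit:
{"name": "send_rows", "arguments": {"dr": [[0,0,0],[0,0,0],[0,0,0],[0,0,0],[0,0,0],[0,0,0],[0,0,0],[0,0,0]], "xyz": [[0.2,0.5,2],[0.2,0.5,6],[0.2,0.5,8.5],[0.2,0.5,9.6],[0.2,0.5,9.6],[0.2,0.5,9.6],[0.2,0.5,9.6],[0.2,0.5,9.6]], "jaw": [25,25,25,25,25,50,65,65]}}

```text
time_s: 8.25
eef_pos: [0.492, -0.2254, 0.0316]
eef_rot: [0.0, 0.616, 0.787, 0.0]
wrist_force: [-1.2, 0.9, -0.8]
opening: 0.652
grasp_force: 0.0
```

Run:
```python
from h import *
s=ctrl.get_obs();print(s["opening"],s["grasp_force"],s["wrist_force"])
print(pose()[0],yaw(),move((.617,-.265,.18)))
```

```text
0.6515835896808669 0.0 [-1.17253791  0.894231   -0.79291744]
[ 0.49199761 -0.22537815  0.03158681] 13.898005987448283 (array([ -6.86,  11.19, -14.83]), np.int64(0), array([ 0.  ,  0.01, -0.  ]))
```

Emit:
{"name": "send_rows", "arguments": {"dr": [[0,0,0],[0,0,0],[0,0,0],[0,0,0],[0,0,0],[0,0,0],[0,0,0],[0,0,0]], "xyz": [[0,0,-4],[0,0,-9],[-2,4,-14],[-4.5,8,-14.8],[-6.9,11.2,-14.8],[-6.9,11.2,-14.8],[-6.9,11.2,-14.8],[-6.9,11.2,-14.8]], "jaw": [65,65,65,80,100,100,100,100]}}

```text
time_s: 9.25
eef_pos: [0.6159, -0.265, 0.1791]
eef_rot: [-0.001, 0.617, 0.787, -0.0]
wrist_force: [0.5, 0.3, -0.3]
opening: 0.998
grasp_force: 0.0
```

Run:
```python
from h import *
c,im=look("w4"); print(pose()[0],yaw())
u=pix(c,(.617,-.265,.015)); print(u)
x,y=u.astype(int); cv2.imwrite("pics/w4c.png",cv2.resize(im[max(0,y-60):y+60,x-80:x+80],None,fx=4,fy=4))
print(x-80,max(0,y-60))
```

```text
[ 0.61610135 -0.26510883  0.17932746] 13.874467279883387
[317.92414915 191.73117575]
237 131
```

View pics/w4c.png

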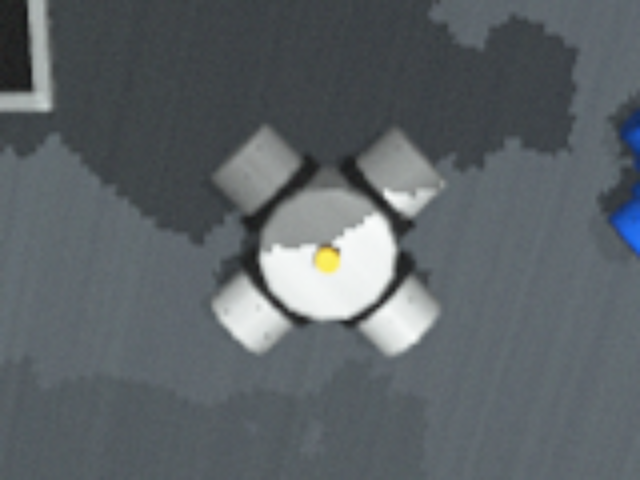

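The large cross's arms lie on the image diagonals, its hub centre is at crop (328,250), and its position is confirmed. I'll turn +44° in yaw and grip two arm ends.

Emit:
{"name": "send_rows", "arguments": {"dr": [[0,0,-1.6],[0,0,-3.2],[0,0,-4.8],[0,0,-6.4],[0,0,-7.4],[0,0,-7.4],[0,0,-7.4],[0,0,-7.4]], "xyz": [[0,0.1,0],[0,0.1,1],[0,0.1,4],[0,0.1,8],[0,0.1,12],[0,0.1,14.5],[0,0.1,15.2],[0,0.1,15.2]], "jaw": [100,100,100,100,100,100,100,100]}}

```text
time_s: 10.3
eef_pos: [0.6178, -0.2653, 0.0278]
eef_rot: [0.0, 0.273, 0.962, -0.0]
wrist_force: [-0.3, -0.2, 0.1]
opening: 0.996
grasp_force: 0.0
```

Emit:
{"name": "send_rows", "arguments": {"dr": [[0,0,0],[0,0,0],[0,0,0],[0,0,0],[0,0,0],[0,0,0],[0,0,0],[0,0,0]], "xyz": [[0,0,0],[0,0,0],[0,0,0],[0,0,0],[0,0,-1],[0,0,-4],[0,0,-9],[0,0,-10]], "jaw": [60,60,60,60,60,60,60,60]}}

```text
time_s: 11.3
eef_pos: [0.62, -0.2665, 0.132]
eef_rot: [0.004, 0.273, 0.962, -0.001]
wrist_force: [0.7, -0.5, -2.8]
opening: 0.726
grasp_force: 66.7
```

Run:
```python
from h import *
s=ctrl.get_obs();print(s["opening"],s["grasp_force"],s["wrist_force"],s["q"].round(2))
print(pose()[0],yaw(),move((.471,-.149,.128),14.1))
c,im=look("w5")
```

```text
0.7255156435727295 66.7469322681427 [ 0.68439715 -0.533274   -2.76355583] [-0.58  0.51  1.43  0.    1.2  -1.6 ]
[ 0.62003388 -0.26651035  0.13199643] 58.28864187055347 (array([18.86,  2.16,  0.26]), np.float64(7.36), array([-0.  ,  0.07, -0.  ]))
```

View pics/w5.png

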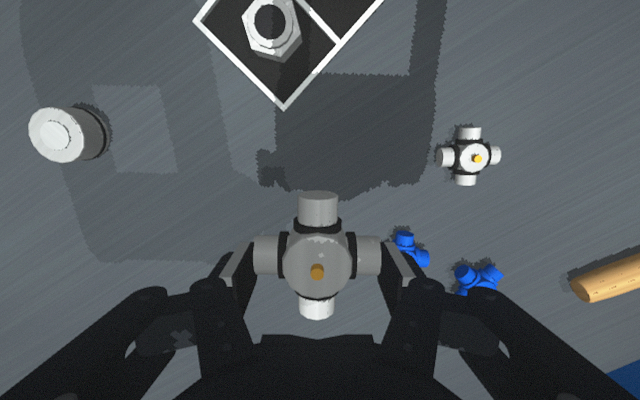

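The large cross is held level. The small cross is at (470,155) with its arms along the image axes, so its yaw is ≈58°. I'll carry the large cross to the middle bay.

Emit:
{"name": "send_rows", "arguments": {"dr": [[0,0,1.5],[0,0,3],[0,0,4.5],[0,0,6],[0,0,7.4],[0,0,7.4],[0,0,7.4],[0,0,7.4]], "xyz": [[4,0.5,0],[8,1,0],[12,1.5,0],[16,2,0],[18.9,2.2,0],[18.9,2.2,1],[18.9,2.2,3],[18.9,2.2,5]], "jaw": [60,60,60,60,60,60,60,60]}}

```text
time_s: 12.35
eef_pos: [0.4686, -0.1473, 0.0756]
eef_rot: [-0.0, 0.616, 0.788, -0.0]
wrist_force: [-0.9, -0.9, -3.4]
opening: 0.722
grasp_force: 66.7
```

Run:
```python
from h import *
s=ctrl.get_obs();print(s["opening"],s["grasp_force"],s["wrist_force"])
c,im=look("w6")
print(pose()[0],yaw(),move((.471,-.149,.031),14.1))
```

```text
0.7223258810535098 66.70326948165894 [-0.91774561 -0.92722812 -3.44427248]
[ 0.4668243  -0.1463757   0.07299731] 13.951869567516349 (array([-0.37,  0.36,  4.2 ]), np.float64(-0.02), array([-0.04, -0.03, -0.  ]))
```

View pics/w6.png

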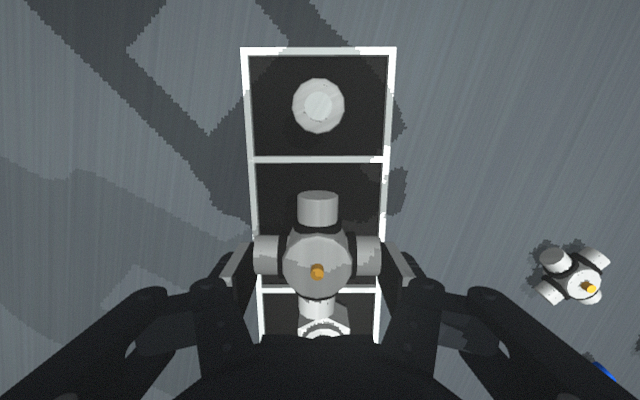

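The cup and nut sit in the end bays and the cross is above the middle bay. I'll lower and release it.

Emit:
{"name": "send_rows", "arguments": {"dr": [[0,0,0],[0,0,0],[0,0,0],[0,0,0],[0,0,0],[0,0,0],[0,0,0],[0,0,0]], "xyz": [[-0.1,0.2,1.5],[-0.1,0.2,3.3],[-0.1,0.2,4.3],[-0.1,0.2,4.6],[-0.1,0.2,4.6],[-0.1,0.2,4.6],[-0.1,0.2,4.6],[-0.1,0.2,4.6]], "jaw": [60,60,60,60,60,80,95,95]}}

```text
time_s: 13.4
eef_pos: [0.4711, -0.1478, 0.0313]
eef_rot: [0.0, 0.616, 0.787, 0.0]
wrist_force: [-0.8, 0.0, 0.5]
opening: 0.948
grasp_force: 0.0
```

Run:
```python
from h import *
s=ctrl.get_obs();print(s["opening"],s["grasp_force"],s["wrist_force"])
print(pose()[0],yaw(),move((.651,-.140,.18),58.3))
```

```text
0.9477376346635893 0.0 [-0.8250275   0.03104448  0.5448482 ]
[ 0.47110968 -0.14784332  0.03132791] 13.88369910866569 (array([ -3.56,  17.66, -14.86]), np.float64(-7.4), array([ 0.,  0., -0.]))
```

Emit:
{"name": "send_rows", "arguments": {"dr": [[0,0,0],[0,0,0],[0,0,1.5],[0,0,3],[0,0,4.5],[0,0,6],[0,0,7.6],[0,0,7.6]], "xyz": [[0,0,-4],[0,0,-9],[-0.8,4,-13],[-1.8,9,-13.9],[-2.8,14,-13.9],[-3.6,17.7,-13.9],[-3.6,17.7,-13.9],[-3.6,17.7,-13.9]], "jaw": [95,95,85,80,80,80,80,80]}}

```text
time_s: 14.4
eef_pos: [0.6513, -0.1399, 0.1695]
eef_rot: [-0.0, 0.873, 0.488, -0.0]
wrist_force: [-0.8, -0.5, 0.2]
opening: 0.798
grasp_force: 0.0
```

Run:
```python
from h import *
c,im=look("w7"); print(pose()[0],yaw())
u=pix(c,(.651,-.140,.012)); print(u)
x,y=u.astype(int); cv2.imwrite("pics/w7c.png",cv2.resize(im[max(0,y-60):y+60,x-80:x+80],None,fx=4,fy=4))
print(x-80,max(0,y-60),move((.651,-.14,.026)))
```

```text
[ 0.65102912 -0.14003031  0.16970533] -31.515355245458675
[317.4755743  192.89549446]
237 132 (array([0.000e+00, 1.000e-02, 1.437e+01]), np.int64(0), array([-0.01,  0.  ,  0.  ]))
```

View pics/w7c.png

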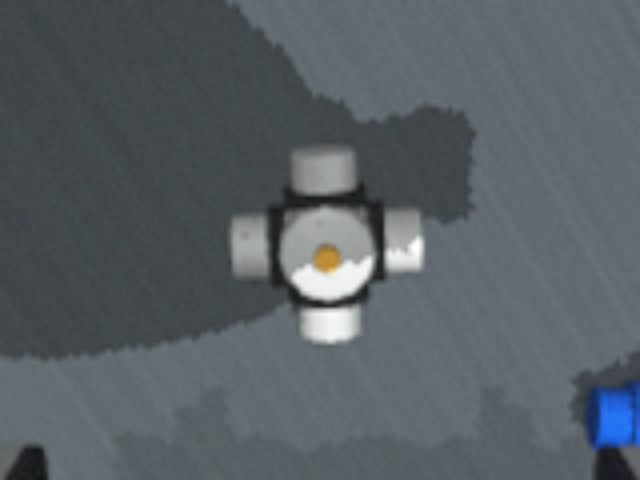

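The small cross is square to the jaws (about 2° off), with its centre at crop (327,243). The blue one is clear of the fingers.

Emit:
{"name": "send_rows", "arguments": {"dr": [[0,0,-0.3],[0,0,-0.3],[0,0,-0.3],[0,0,-0.3],[0,0,-0.3],[0,0,-0.3],[0,0,-0.3],[0,0,-0.3]], "xyz": [[0,0.2,3],[0,0.2,8],[0,0.2,12],[0,0.2,14],[0,0.2,14.5],[0,0.2,14.5],[0,0.2,14.5],[0,0.2,14.5]], "jaw": [80,80,80,80,80,80,40,40]}}

```text
time_s: 15.45
eef_pos: [0.6544, -0.1417, 0.0277]
eef_rot: [0.001, 0.866, 0.501, 0.001]
wrist_force: [-0.5, -0.1, 6.0]
opening: 0.515
grasp_force: 61.1
```

Emit:
{"name": "send_rows", "arguments": {"dr": [[0,0,0],[0,0,0],[0,0,0],[0,0,0],[0,0,0],[0,0,0],[0,0,0],[0,0,0]], "xyz": [[0,0,0],[0,0,0],[0,0,-1],[0,0,-4],[0,0,-8],[0,0,-10],[0,0,-10],[0,0,-10]], "jaw": [40,40,40,40,40,40,40,40]}}

```text
time_s: 16.45
eef_pos: [0.652, -0.1408, 0.1236]
eef_rot: [-0.001, 0.866, 0.501, -0.001]
wrist_force: [-0.7, -0.2, -1.2]
opening: 0.512
grasp_force: 61.5
```

Run:
```python
from h import *
s=ctrl.get_obs();print(s["opening"],s["grasp_force"],s["wrist_force"],s["q"].round(2))
print(pose()[0],yaw(),move((.469,.108,.128),-4.8))
```

```text
0.5121168243807656 61.530375480651855 [-0.74843364 -0.16013036 -1.22996504] [-0.39  0.51  1.45 -0.    1.19  0.13]
[ 0.65197322 -0.14080015  0.12363056] -29.918189894332066 (array([ 12.44, -28.27,  -0.37]), np.float64(-4.19), array([-0.02,  0.  , -0.  ]))
```

Emit:
{"name": "send_rows", "arguments": {"dr": [[0,0,-0.8],[0,0,-1.6],[0,0,-2.4],[0,0,-3.2],[0,0,-4.2],[0,0,-4.2],[0,0,-4.2],[0,0,-4.2]], "xyz": [[1.8,-4,0],[4,-9,0],[6.2,-14,0],[8.4,-19,0],[10.6,-24,0],[12.4,-28.3,0],[12.4,-28.3,1],[12.4,-28.3,2]], "jaw": [40,40,40,40,40,40,40,40]}}

```text
time_s: 17.45
eef_pos: [0.4692, 0.1073, 0.104]
eef_rot: [-0.0, 0.735, 0.678, -0.0]
wrist_force: [-0.6, -0.2, -1.5]
opening: 0.511
grasp_force: 61.7
```

Run:
```python
from h import *
s=ctrl.get_obs();print(s["opening"],s["grasp_force"],s["wrist_force"])
c,im=look("w8")
print(pose()[0],yaw(),move((.469,.108,.031),-4.8))
```

```text
0.5113755886045169 61.66402459144592 [-0.61777383 -0.18089985 -1.47242644]
[0.46869466 0.10686406 0.10275591] -4.746138379647658 (array([0.12, 0.04, 7.18]), np.float64(0.01), array([-0.03,  0.  ,  0.  ]))
```

View pics/w8.png

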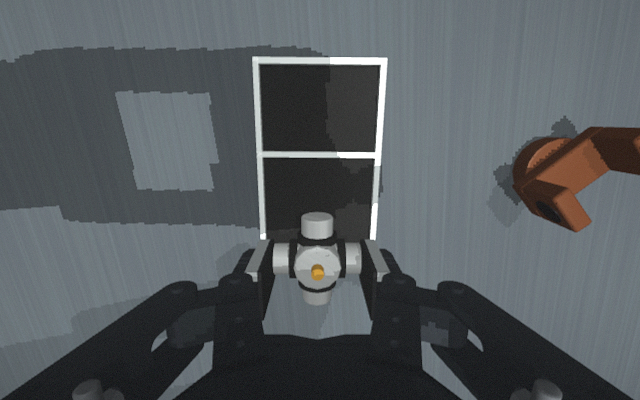

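Run:
```python
from h import *
c=ctrl.calibration("wrist")
P=[ray(c,uv,.008) for uv in [(255,60),(384,60),(261,155),(379,155)]]
far=(P[0]+P[1])/2; rib=(P[2]+P[3])/2; d=np.linalg.norm(far-rib); u=(rib-far)/d
print(P,d,"wide centre",rib+u*.044,"narrow centre",rib-u*.032)
```

```text
[array([0.43546367, 0.2180141 , 0.008     ]), array([0.52242065, 0.2106563 , 0.008     ]), array([0.43091518, 0.15425141, 0.008     ]), array([0.517322  , 0.14702565, 0.008     ])] 0.06387904263585804 wide centre [0.4707961  0.10676416 0.008     ] narrow centre [0.47653494 0.18254717 0.008     ]
```

This confirms the far bay as the narrow one, and the small cross is above the wide bay.

Emit:
{"name": "send_rows", "arguments": {"dr": [[0,0,0],[0,0,0],[0,0,0],[0,0,0],[0,0,0],[0,0,0],[0,0,0],[0,0,0]], "xyz": [[0,0,2],[0,0,5],[0,0,6.6],[0,0,7.1],[0,0,7.1],[0,0,7.1],[0,0,7.1],[0,0,7.1]], "jaw": [40,40,40,40,40,55,75,75]}}

```text
time_s: 18.5
eef_pos: [0.47, 0.1075, 0.0349]
eef_rot: [0.0, 0.736, 0.677, 0.0]
wrist_force: [-1.7, 0.3, 1.2]
opening: 0.752
grasp_force: 0.0
```

Run:
```python
from h import *
s=ctrl.get_obs();print(s["opening"],s["grasp_force"],s["wrist_force"])
print(pose()[0],yaw(),move((.468,-.404,.17)))
```

```text
0.751686525823769 0.0 [-1.67369546  0.29128941  1.20163393]
[0.47004018 0.10749324 0.03491338] -4.708626029858735 (array([-50.99,   4.01, -13.51]), np.int64(0), array([ 0.01, -0.  ,  0.  ]))
```

Emit:
{"name": "send_rows", "arguments": {"dr": [[0,0,0],[0,0,0],[0,0,0],[0,0,0],[0,0,0],[0,0,0],[0,0,0],[0,0,0]], "xyz": [[0,0,-4],[0,0,-9],[-4,0.3,-13],[-10,0.8,-13.5],[-16,1.3,-13.5],[-22,1.8,-13.5],[-28,2.3,-13.5],[-34,2.7,-13.5]], "jaw": [75,75,75,75,75,75,75,75]}}

```text
time_s: 19.5
eef_pos: [0.4683, -0.2357, 0.1698]
eef_rot: [0.001, 0.736, 0.677, 0.0]
wrist_force: [-0.2, 0.0, 0.5]
opening: 0.75
grasp_force: 0.0
```

Emit:
{"name": "send_rows", "arguments": {"dr": [[0,0,0],[0,0,0],[0,0,0],[0,0,0],[0,0,0],[0,0,0],[0,0,0],[0,0,0]], "xyz": [[-5,0.4,0],[-10,0.8,0],[-15,1.2,0],[-17,1.3,0],[-17,1.3,0],[-17,1.3,0],[-17,1.3,0],[-17,1.3,0]], "jaw": [75,75,75,75,75,75,75,75]}}

```text
time_s: 20.5
eef_pos: [0.4678, -0.403, 0.1695]
eef_rot: [-0.0, 0.735, 0.678, 0.0]
wrist_force: [-0.6, 0.1, 0.1]
opening: 0.748
grasp_force: 0.0
```

Run:
```python
from h import *
c,im=look("w9"); print(pose()[0],yaw())
u=pix(c,(.468,-.404,.03)); print(u)
x,y=u.astype(int); cv2.imwrite("pics/w9c.png",cv2.resize(im[max(0,y-60):y+60,x-80:x+80],None,fx=4,fy=4))
print(x-80,max(0,y-60),move((.468,-.404,.027)))
```

```text
[ 0.46780291 -0.40328945  0.16950894] -4.652453647104511
[317.37153206 198.55136479]
237 138 (array([-0.07,  0.02, 14.25]), np.int64(0), array([0., 0., 0.]))
```

View pics/w9c.png

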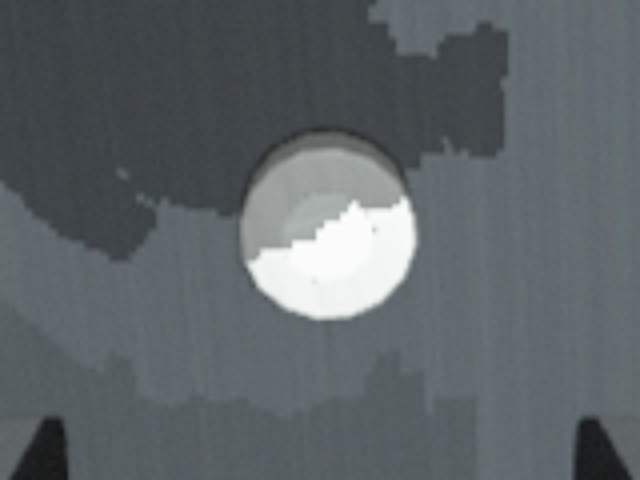

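The cup's top circle is at crop (330,234), about 2 mm off the prediction. I'll correct and grasp.

Emit:
{"name": "send_rows", "arguments": {"dr": [[0,0,0],[0,0,0],[0,0,0],[0,0,0],[0,0,0],[0,0,0],[0,0,0],[0,0,0]], "xyz": [[0.1,0.2,3],[0.1,0.2,8],[0.1,0.2,12],[0.1,0.2,13.8],[0.1,0.2,14.3],[0.1,0.2,14.3],[0.1,0.2,14.3],[0.1,0.2,14.3]], "jaw": [75,75,75,75,75,75,35,35]}}

```text
time_s: 21.55
eef_pos: [0.4705, -0.4045, 0.0285]
eef_rot: [0.002, 0.736, 0.677, -0.0]
wrist_force: [-1.2, 1.0, 6.7]
opening: 0.465
grasp_force: 61.1
```

Emit:
{"name": "send_rows", "arguments": {"dr": [[0,0,0],[0,0,0],[0,0,0],[0,0,0],[0,0,0],[0,0,0],[0,0,0],[0,0,0]], "xyz": [[0,0,0],[0,0,-1],[0,0,-4],[0,0,-8],[0,0,-12],[0,0,-12],[0,0,-12],[0,0,-12]], "jaw": [35,35,35,35,35,35,35,35]}}

```text
time_s: 22.55
eef_pos: [0.4687, -0.4022, 0.1443]
eef_rot: [-0.002, 0.736, 0.677, 0.0]
wrist_force: [-0.0, 1.0, -1.9]
opening: 0.465
grasp_force: 61.0
```

Run:
```python
from h import *
s=ctrl.get_obs();print(s["opening"],s["grasp_force"],s["wrist_force"],s["q"].round(2))
print(pose()[0],yaw(),move((.476,.183,.15),-4.8))
```

```text
0.46484258053452326 61.03212702088058 [-0.01569442  0.99420199 -1.90162391] [-0.9   0.38  1.58  0.    1.18 -0.82]
[ 0.46865789 -0.40220151  0.14425625] -4.720875023591444 (array([58.38, -4.09, -0.41]), np.float64(0.01), array([-0.02, -0.03, -0.  ]))
```

Emit:
{"name": "send_rows", "arguments": {"dr": [[0,0,0],[0,0,0],[0,0,0],[0,0,0],[0,0,0],[0,0,0],[0,0,0],[0,0,0]], "xyz": [[3,-0.2,0],[8,-0.6,0],[13,-0.9,0],[18.5,-1.3,0],[24,-1.7,0],[29.5,-2.1,0],[35,-2.5,0],[40.5,-2.8,0]], "jaw": [35,35,35,35,35,35,35,35]}}

```text
time_s: 23.55
eef_pos: [0.4739, 0.0045, 0.1452]
eef_rot: [-0.001, 0.736, 0.677, -0.001]
wrist_force: [0.2, 0.9, -2.6]
opening: 0.465
grasp_force: 61.1
```

Emit:
{"name": "send_rows", "arguments": {"dr": [[0,0,0],[0,0,0],[0,0,0],[0,0,0],[0,0,0],[0,0,0],[0,0,0],[0,0,0]], "xyz": [[5,-0.4,0],[10,-0.7,0],[15,-1.1,0],[17.9,-1.3,0],[17.9,-1.3,2],[17.9,-1.3,4],[17.9,-1.3,5],[17.9,-1.3,5]], "jaw": [35,35,35,35,35,35,35,35]}}

```text
time_s: 24.55
eef_pos: [0.4758, 0.1818, 0.0951]
eef_rot: [-0.001, 0.736, 0.677, -0.001]
wrist_force: [0.7, 1.2, -2.4]
opening: 0.465
grasp_force: 61.0
```

Run:
```python
from h import *
s=ctrl.get_obs();print(s["opening"],s["grasp_force"],s["wrist_force"])
print(pose()[0],yaw(),move((.476,.183,.033),-4.8))
```

```text
0.4651405628270052 61.04370368644595 [ 0.66925772  1.16678632 -2.42761087]
[0.4757631  0.18183316 0.09508007] -4.73106572816271 (array([0.12, 0.03, 6.21]), np.float64(0.01), array([-0.03,  0.01, -0.  ]))
```

Emit:
{"name": "send_rows", "arguments": {"dr": [[0,0,0],[0,0,0],[0,0,0],[0,0,0],[0,0,0],[0,0,0],[0,0,0],[0,0,0]], "xyz": [[0,0,2],[0,0,4.5],[0,0,5.8],[0,0,6.2],[0,0,6.2],[0,0,6.2],[0,0,6.2],[0,0,6.2]], "jaw": [35,35,35,35,35,45,60,60]}}

```text
time_s: 25.55
eef_pos: [0.4773, 0.1822, 0.035]
eef_rot: [0.0, 0.736, 0.677, 0.001]
wrist_force: [-0.4, -0.3, 0.2]
opening: 0.601
grasp_force: 0.0
```

Emit:
{"name": "send_rows", "arguments": {"dr": [[0,0,0],[0,0,0],[0,0,0],[0,0,0],[0,0,0],[0,0,0],[0,0,0],[0,0,0]], "xyz": [[0,0,-3],[0,0,-8],[0,0,-13],[3,0,-18],[8,0,-20],[13,0,-20],[18,0,-20],[20,0,-20]], "jaw": [60,60,60,60,60,60,60,60]}}

```text
time_s: 26.55
eef_pos: [0.4928, 0.3838, 0.2345]
eef_rot: [-0.0, 0.735, 0.678, 0.0]
wrist_force: [0.4, 0.1, -0.3]
opening: 0.601
grasp_force: 0.0
```

Run:
```python
from h import *
im=ctrl.camera("top")[:,:,::-1].copy();cv2.imwrite("pics/top1.png",im)
cv2.imwrite("pics/fin.png",np.vstack([cv2.resize(im[140:280,180:480],(720,336),interpolation=cv2.INTER_CUBIC),cv2.resize(ctrl.camera("scene")[140:250,120:460,::-1],(720,233),interpolation=cv2.INTER_CUBIC)]))
```

```text
(no output)
```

View pics/fin.png

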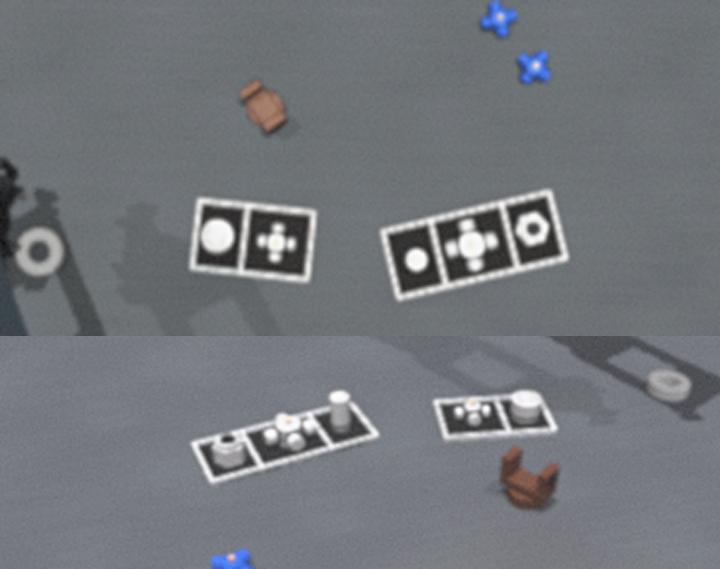

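All five parts lie flat and centred in their bays, and the bearing, yoke and blue look-alikes are undisturbed.

```bash
python3 -c "
from bench import ctrl
print(ctrl.hand_in())"
```

```text
the job is handed in; nothing more can be done
None
```

Both kits are made up and handed in at about 27 s: the last pictures showed all five parts flat in their bays and nothing else moved, though the hand-in returned no verdict.

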